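Kit the tooling posts for the next run

ROBOT

A 7-joint arm with a two-finger parallel gripper is mounted at the origin on the work surface. World frame = base frame: x ahead of the robot, y to its left, z up, the work surface at z = 0. Lengths are in m, angles in rad, forces in N, time in s.
With the tool pointing down it reaches from about 0.425 to 0.925 m from the base axis. Payload 6.8 kg.
Tool frame: the origin (TCP) lies midway between the tips of the shut fingers; the grasp point (between the pads) lies 19 mm behind it; z points along the fingers, y is the line along which they close (so a half turn about z gives the same grasp; the last joint's range is limited). The gripper opens to 85 mm and grips with 20 to 120 N. Pads are 22 mm wide; open, the fingers measure 114 mm over their backs; the gripper's body (76 mm by 85 mm) begins 54 mm behind the grasp point. The pads swing forward as they close: fully open they stand 13 mm farther back than shut.
Start: joints at [1.233, 0.477, 0.022, 1.555, -0.011, 1.109, -0.083], TCP at [0.154, -0.657, 0.231] pointing down, gripper open.
Joint ranges: [-2.96, 2.96], [-0.34, 2.1], [-1.41, 1.46], [0.24, 2.44], [-1.37, 4.51], [0.17, 1.92], [-2.96, 2.96]. Speed limits (rad/s): [2.39, 2.39, 3.14, 3.14, 3.14, 3.14, 3.14].

INTERFACE

Orientations are given as a unit quaternion [w, x, y, z].
In Python, from station import bot gives the robot as it stands.
- The arm moves only by the tool jog_arm, never from a script. Its argument "rows" is a list of rows, each an object of numbers: "fingers": the finger opening in mm, from 0 to 85.4; "x", "y", "z": the shift along the tool's x, y, z in mm; "ax", "ay", "az": the turn, a rotation vector about the tool's x, y, z in degrees. A call has exactly 8 rows; each row shifts and turns the commanded pose from where the row before left it, along the tool's axes as they then stand; what a row does not reach is not made up. A row lasts 1/10 s, in which the tool goes at most 50 mm and 8.59 degrees, less where a joint would pass 70% of its speed; a pose out of reach is approached as far as the arm can. A call with a gripper value outside its range is refused whole. The fingers move at their own pace and stop on an object; "force" is the grip in N (left out, the last holds). Time passes only in rows, so rows that do not move let the fingers close, or fill a call up. It gives the time, the measured TCP pose, the force, the opening and the grip force at its end, in the units of the state.
- bot.get_obs(): the state, without advancing time (a new reading comes with each control period).
- bot.read_camera(name): name is "scene" or "top"; returns a dict with "pixels" (400x640x3 uint8, red, green, blue), "vertical_fov" (degrees; the focal length in pixels is half the picture's height over the tangent of half this angle, whatever the lens; pixels are square), "cx", "cy" (the principal point, pixels), "world_from_camera" (4x4, takes a point from camera to world coordinates). Camera axes: x right, y down, z forward; pixel columns grow to the right and rows downward; lengths in m; the calibration is good to about 2 mm. A picture is of the moment at which its call begins. There is no depth.
- bot.hand_in(): hands the job in; it is judged then, once.
The state is a dict: "t": time; "q": joint angles; "joint_vel": joint speeds; "joint_torque": joint torques, N m; "eef_pos": TCP position; "tool_rot": TCP orientation; "contact_force": force on the tool from outside, world axes, zero at the start; "torque": the same for the moment, N m; "gripper_width": opening from 0.0 (shut) to 1.0 (fully open); "grasp_force": force on a finger pad.
Only numpy, scipy, OpenCV 4.12 (cv2) and the standard library are available. Lean on these libraries where they do the work, as an engineer would, in place of code of your own. Each camera call takes 0.05 s, during which the arm holds its last target. There are 200 camera calls.

TASK

Kit the two tooling posts for the folding machine's next run. On the taller post with the round base, thread the wide round collar first, then the star wheel with its hub up, then the narrow round collar on top; on the shorter post with the square base, thread the large square packer and then the small square packer on top of it. Every piece must lie flat, down on the one below, and the spanner, the bolt and the tin are to be left where they are.

Things in the scene. Friction and masses are not known exactly. Their poses are not given: they have to be found in the camera images.
- arbor: Taller tooling post, fixed: round blue base 90 mm across and 10 mm thick on the bench, with an upright steel pin 12 mm in diameter at its centre (pointed over the last 4 mm) whose tip is 62 mm above the bench. Origin at the centre of the base's underside, z up. The pieces' bores are 26 mm, so each has 7 mm of play around the pin. Stacked from the base's top: wide collar 10 to 30 mm, star wheel 30 to 54 mm, narrow collar 54 to 72 mm above the bench.
- pin: Shorter tooling post, fixed: square blue base 90 x 90 mm and 10 mm thick on the bench, with an upright steel pin 12 mm in diameter at its centre (pointed over the last 4 mm) whose tip is 36 mm above the bench. Origin at the centre of the base's underside, z up. Stacked from the base's top: large packer 10 to 26 mm, small packer 26 to 42 mm above the bench.
- wide_collar: Wide round steel collar lying flat on the bench: a plain ring, outer diameter 60 mm, bore 26 mm, 20 mm high. Origin at the centre of its underside, z is the bore axis (up). About 0.35 kg.
- star_wheel: Star-shaped steel wheel lying flat on the bench, hub up: a flat eight-pointed star 92 mm across the points and 6 mm thick, with a round hub of outer diameter 40 mm on its centre that reaches 24 mm above the underside (18 mm above the star); bore 26 mm right through. Can be gripped across the hub. Origin at the centre of the underside, z is the bore axis (up, towards the hub). About 0.25 kg.
- narrow_collar: Narrow round steel collar lying flat on the bench: a plain ring, outer diameter 42 mm, bore 26 mm, 18 mm high. Origin at the centre of its underside, z is the bore axis (up). About 0.12 kg.
- large_packer: Large square steel packer lying flat on the bench: 60 x 60 mm plate, 16 mm thick, with a 26 mm round hole through its centre. Origin at the centre of its underside, z up, x and y along its sides. About 0.38 kg.
- small_packer: Small square steel packer lying flat on the bench: 42 x 42 mm plate, 16 mm thick, with a 26 mm round hole through its centre. Origin at the centre of its underside, z up, x and y along its sides. About 0.17 kg.
- spanner: Bystander: a steel spanner about 170 mm long lying on the bench along its x axis. Not to be moved.
- bolt: Bystander: a dark hexagon bolt standing on its head (30 mm across the flats), 63 mm high. Origin at the centre of its underside. Not to be moved.
- tin: Bystander: a closed round tin 72 mm across and 90 mm high standing on the bench. Origin at the centre of its underside. Not to be moved.

How it is judged:
By the outcome, as a careful person would: the job done as asked, in the order asked, and still so for the second after the job is handed in, with the robot touching nothing.
It also fails if it takes over 112 s, if anything falls off the work surface, if the arm or the gripper's body presses on something with over 40 N, if the wrist force passes 120 N, or if a joint passes its speed limit or range.

## Working session

There is one attempt and no reset: what is moved stays moved. The work goes in short steps, Python scripts to look and compute and a tool call to move; the robot and the scene stay as the last step left them, time stands still between calls to the robot, and variables do not carry over. Pictures are saved under pics/ and viewed, at most 18 in all, crops included, and the job is handed in when it is done.

Besides the shell and the picture viewer there is one more tool, called after "Call:" by a JSON object that holds its "fn" and its "kwargs", one argument or row to a line. jog_arm: Moves the arm, as the interface text tells. Its arguments: {"type":"object","properties":{"rows":{"type":"array","items":{"type":"object","properties":{"fingers":{"type":"number"},"x":{"type":"number"},"y":{"type":"number"},"z":{"type":"number"},"ax":{"type":"number"},"ay":{"type":"number"},"az":{"type":"number"}}}},"force":{"type":"number"}},"required":["rows"]}

```bash
ls; mkdir -p pics; python3 - <<'E'
from station import bot
import cv2,numpy as np
for n in("top","scene"):
    c=bot.read_camera(n); cv2.imwrite(f"pics/{n}0.png",c["pixels"][:,:,::-1])
    print(n,c["vertical_fov"],c["cx"],c["cy"],np.round(c["world_from_camera"],3).tolist(),[k for k in c])
o=bot.get_obs(); print({k:np.round(v,3).tolist() for k,v in o.items()})
E
```

```text
pics
top 56.658159906297605 321.1192012895835 202.5816896501953 [[-0.014, -0.987, 0.159, 0.389], [-1.0, 0.011, -0.022, -0.055], [0.02, -0.159, -0.987, 1.124], [0.0, 0.0, 0.0, 1.0]] ['pixels', 'vertical_fov', 'cx', 'cy', 'world_from_camera']
scene 56.622342469630276 317.4008917692231 196.5909707926823 [[-0.62, 0.603, -0.501, 1.047], [0.784, 0.471, -0.404, 0.32], [-0.008, -0.644, -0.765, 0.746], [0.0, 0.0, 0.0, 1.0]] ['pixels', 'vertical_fov', 'cx', 'cy', 'world_from_camera']
{'t': 0.1, 'q': [1.233, 0.478, 0.022, 1.556, -0.011, 1.109, -0.083], 'joint_vel': [-0.001, -0.002, -0.002, -0.001, -0.001, -0.001, 0.0], 'joint_torque': [0.003, -59.776, 1.613, -28.196, 0.013, 0.005, 0.0], 'eef_pos': [0.154, -0.657, 0.23], 'tool_rot': [-0.001, 0.993, 0.115, -0.0], 'contact_force': [-0.129, -0.626, -0.468], 'torque': [-0.025, -0.018, -0.024], 'grasp_force': 0.0, 'gripper_width': 0.998}
```

View pics/top0.png

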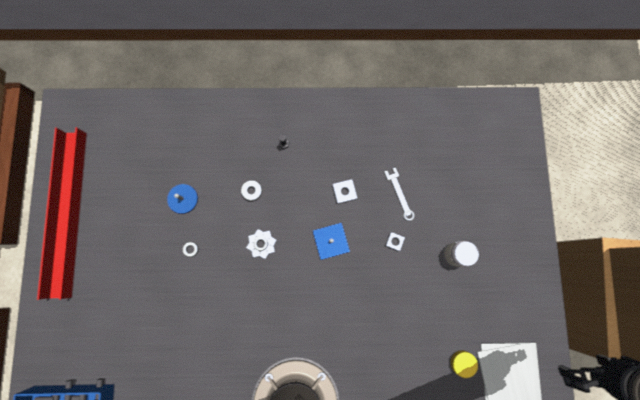

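View pics/scene0.png

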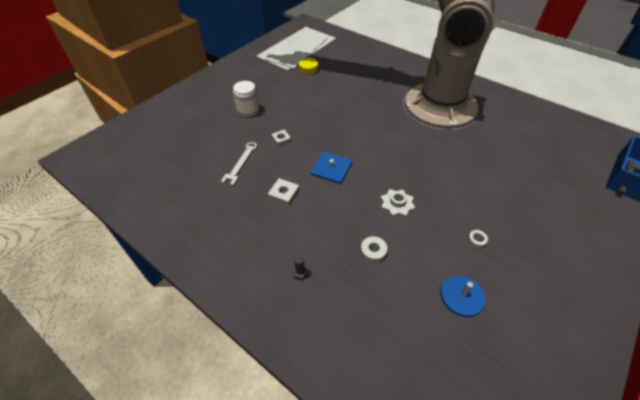

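The top view shows the round base at about (182,198), wide collar (251,190), star (261,244), narrow collar (190,249), large packer (345,191), square base (331,241), small packer (396,241), spanner (400,195), tin (460,254) and bolt (283,143). The scene view shows the same things from the far side.

```bash
cat > h.py <<'E'
import cv2,numpy as np
from station import bot
from scipy.spatial.transform import Rotation as R
def cast(c,uv,z):
    T=np.array(c["world_from_camera"]);f=200/np.tan(np.radians(c["vertical_fov"]/2))
    uv=np.atleast_2d(uv).astype(float)
    d=np.c_[(uv[:,0]-c["cx"])/f,(uv[:,1]-c["cy"])/f,np.ones(len(uv))]@T[:3,:3].T
    return T[:3,3]+d*((z-T[2,3])/d[:,2])[:,None]
def project(c,P):
    T=np.array(c["world_from_camera"]);f=200/np.tan(np.radians(c["vertical_fov"]/2))
    p=(np.atleast_2d(P)-T[:3,3])@T[:3,:3]
    return np.c_[f*p[:,0]/p[:,2]+c["cx"],f*p[:,1]/p[:,2]+c["cy"]]
def blobs(c,kind,amin=40):
    im=cv2.resize(c["pixels"],None,fx=4,fy=4,interpolation=cv2.INTER_CUBIC)
    hsv=cv2.cvtColor(im,cv2.COLOR_RGB2HSV)
    m=cv2.inRange(hsv,(0,0,135),(180,70,255)) if kind=="white" else cv2.inRange(hsv,(95,120,60),(125,255,255))
    cs,_=cv2.findContours(m,cv2.RETR_EXTERNAL,cv2.CHAIN_APPROX_NONE)
    out=[]
    for k in cs:
        if cv2.contourArea(k)<amin*16: continue
        k=k[:,0].astype(np.float32); out.append((k+.5)/4-.5)
    return out
def cen(k):
    m=cv2.moments(k.reshape(-1,1,2).astype(np.float32)); return np.array([m["m10"],m["m01"]])/m["m00"]
E
python3 - <<'E'
from h import *
for n in("top","scene"):
    c=bot.read_camera(n); print(n)
    for kind,z in(("white",.009),("blue",.005)):
        for k in blobs(c,kind):
            w=cast(c,k,z); 
            p=cast(c,cen(k),z)[0]
            if not(.2<p[0]<1 and abs(p[1])<.7):continue
            (a,b),s,ang=cv2.minAreaRect((w[:,:2]*1000).astype(np.float32))
            print(kind,np.round(cen(k),1),np.round(p*1000,1),np.round([a,b],1),np.round(s,1),round(ang,1),'r',round(np.hypot(p[0],p[1]),3))
E
```

```text
top
white [189.5 248.8] [434.3 312.3   9. ] [434.5 312.2] [44.9 43.4] 89.2 r 0.535
white [466.1 253. ] [ 410.4 -513.5    9. ] [ 410.4 -514.3] [75.6 75.3] 85.9 r 0.657
white [395.3 241. ] [ 449.1 -301.4    9. ] [ 449.4 -301.5] [48.2 47.8] 67.4 r 0.541
white [260.9 243.4] [447.3 101.3   9. ] [447.7 101.6] [88.7 85.9] 81.1 r 0.459
white [250.8 189.6] [611.1 134.    9. ] [611.5 133.9] [63.4 62.2] 44.7 r 0.626
white [344.6 190.6] [ 605.1 -152.7    9. ] [ 605.3 -152.7] [65.8 66.7] 13.4 r 0.624
white [400. 194.] [ 592.6 -322.8    9. ] [ 593.5 -324.4] [173.4  41.9] 21.1 r 0.675
blue [330.7 240.8] [ 452.5 -107.2    5. ] [ 452.8 -107.1] [91.6 92.3] 14.9 r 0.465
blue [182.  198.4] [586.9 342.6   5. ] [587.3 342.5] [90.9 89.5] 89.4 r 0.68
scene
white [373.8 247. ] [603.6 128.8   9. ] [602.8 128.6] [60.7 60.9] 38.0 r 0.617
white [478.2 237. ] [427.8 308.1   9. ] [427.4 307.9] [44.1 41.7] 21.9 r 0.527
white [397.3 201.6] [451.3 102.1   9. ] [450.6 101.3] [83.9 82.9] 36.2 r 0.463
white [282.9 189.3] [ 600.1 -157.2    9. ] [ 599.4 -157.9] [64.3 63.2] 13.0 r 0.62
white [239.3 163. ] [ 602.3 -319.8    9. ] [ 595.1 -321.7] [171.   38.5] 19.1 r 0.682
white [280.5 135.5] [ 443.4 -306.8    9. ] [ 443.1 -306.9] [46.6 45.7] 67.8 r 0.539
white [242.9  87.9] [ 337.5 -576.6    9. ] [ 338.6 -579.1] [97.5 77.4] 14.2 r 0.668
blue [462.6 295.6] [587.4 341.9   5. ] [586.1 340.8] [90.6 94.2] 87.6 r 0.68
blue [331.2 167.1] [ 453.2 -108.2    5. ] [ 451.7 -109.4] [97.9 93.7] 14.7 r 0.466
```

```bash
cat >> h.py <<'E'
def go(x,y,z,yaw=None):
    "tool-frame shift (mm) to a world target (mm), after turning to yaw (deg)"
    o=bot.get_obs(); q=o["tool_rot"]; r=R.from_quat([q[1],q[2],q[3],q[0]]); X=r.as_matrix()[:,0]; Z=r.as_matrix()[:,2]
    y0=np.degrees(np.arctan2(X[1],X[0])); yw=y0 if yaw is None else yaw
    c,s=np.cos(np.radians(yw)),np.sin(np.radians(yw))
    d=np.array([x,y,z])-o["eef_pos"]*1000
    print("t",round(o["t"],2),"pos",np.round(o["eef_pos"]*1000,1),"yaw",round(y0,2),"tilt",np.round(Z,3),"q",np.round(o["q"],2),"w",round(o["gripper_width"]*85.4,1),"grip",round(o["grasp_force"],1))
    print("az",round(y0-yw,2),"shift",np.round([c*d[0]+s*d[1],s*d[0]-c*d[1],-d[2]],1))
E
python3 -c "
from h import *
go(604,-152.4,60)"
```

```text
t 0.2 pos [ 153.7 -656.9  230.7] yaw 13.16 tilt [-0.     0.001 -1.   ] q [ 1.23  0.48  0.02  1.56 -0.01  1.11 -0.08] w 85.2 grip 0.0
az 0.0 shift [ 553.4 -388.7  170.7]
```

Call:
{"fn": "jog_arm", "kwargs": {
  "force": 50,
  "rows": [
    {"fingers": 85, "x": 34.6, "y": -24.3, "z": 4},
    {"x": 34.6, "y": -24.3, "z": 4},
    {"x": 34.6, "y": -24.3, "z": 4},
    {"x": 34.6, "y": -24.3, "z": 4},
    {"x": 34.6, "y": -24.3, "z": 4},
    {"x": 34.6, "y": -24.3, "z": 4},
    {"x": 34.6, "y": -24.3, "z": 8},
    {"x": 34.6, "y": -24.3, "z": 8}
  ]
}}

```text
invalid input
```

Call:
{"fn": "jog_arm", "kwargs": {
  "rows": [
    {"x": 34.6, "y": -24.3, "z": 16},
    {"x": 34.6, "y": -24.3, "z": 16},
    {"x": 34.6, "y": -24.3, "z": 16},
    {"x": 34.6, "y": -24.3, "z": 16},
    {"x": 34.6, "y": -24.3, "z": 16},
    {"x": 34.6, "y": -24.3, "z": 16},
    {"x": 34.6, "y": -24.3, "z": 16},
    {"x": 34.6, "y": -24.3, "z": 18}
  ]
}}

```text
invalid input
```

```bash
python3 - <<'E'
from h import *
go(604,-152.4,2)
c=bot.read_camera("top"); s=bot.read_camera("scene")
a=cv2.resize(c["pixels"][130:280,265:425],None,fx=2.5,fy=2.5,interpolation=cv2.INTER_CUBIC)
b=cv2.resize(s["pixels"][110:260,200:360],None,fx=2.5,fy=2.5,interpolation=cv2.INTER_CUBIC)
cv2.imwrite("pics/1.png",np.hstack([a,b])[:,:,::-1])
E
```

```text
t 0.2 pos [ 153.7 -656.9  230.7] yaw 13.16 tilt [-0.     0.001 -1.   ] q [ 1.23  0.48  0.02  1.56 -0.01  1.11 -0.08] w 85.2 grip 0.0
az 0.0 shift [ 553.4 -388.7  228.7]
```

View pics/1.png

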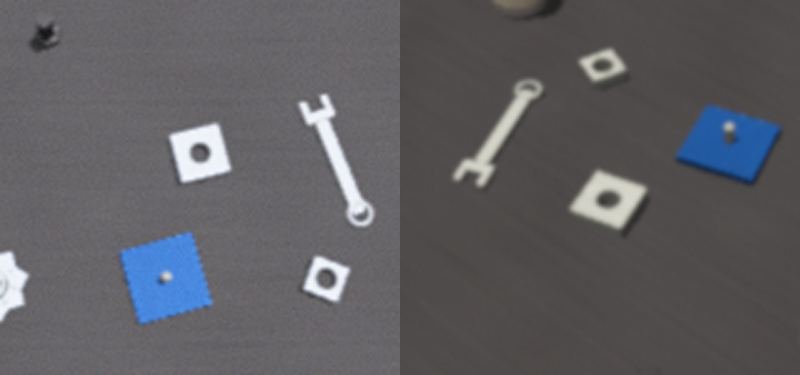

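The moves were refused, so this picture only shows the unmoved packers and pin, with the large packer at crop (200,152). I'll try again with every row field filled in.

Call:
{"fn": "jog_arm", "kwargs": {
  "force": 50,
  "rows": [
    {"fingers": 85, "x": 34.6, "y": -24.3, "z": 4, "ax": 0, "ay": 0, "az": 0},
    {"fingers": 85, "x": 34.6, "y": -24.3, "z": 4, "ax": 0, "ay": 0, "az": 0},
    {"fingers": 85, "x": 34.6, "y": -24.3, "z": 4, "ax": 0, "ay": 0, "az": 0},
    {"fingers": 85, "x": 34.6, "y": -24.3, "z": 4, "ax": 0, "ay": 0, "az": 0},
    {"fingers": 85, "x": 34.6, "y": -24.3, "z": 4, "ax": 0, "ay": 0, "az": 0},
    {"fingers": 85, "x": 34.6, "y": -24.3, "z": 4, "ax": 0, "ay": 0, "az": 0},
    {"fingers": 85, "x": 34.6, "y": -24.3, "z": 8, "ax": 0, "ay": 0, "az": 0},
    {"fingers": 85, "x": 34.6, "y": -24.3, "z": 8, "ax": 0, "ay": 0, "az": 0}
  ]
}}

```text
t: 1.1
eef_pos: [0.38, -0.4037, 0.1914]
tool_rot: [0.0, 0.993, 0.115, 0.0]
contact_force: [0.8, -0.5, 0.2]
gripper_width: 0.997
grasp_force: 0.0
```

Call:
{"fn": "jog_arm", "kwargs": {
  "force": 50,
  "rows": [
    {"fingers": 85, "x": 34.6, "y": -24.3, "z": 16, "ax": 0, "ay": 0, "az": 0},
    {"fingers": 85, "x": 34.6, "y": -24.3, "z": 16, "ax": 0, "ay": 0, "az": 0},
    {"fingers": 85, "x": 34.6, "y": -24.3, "z": 16, "ax": 0, "ay": 0, "az": 0},
    {"fingers": 85, "x": 34.6, "y": -24.3, "z": 16, "ax": 0, "ay": 0, "az": 0},
    {"fingers": 85, "x": 34.6, "y": -24.3, "z": 16, "ax": 0, "ay": 0, "az": 0},
    {"fingers": 85, "x": 34.6, "y": -24.3, "z": 16, "ax": 0, "ay": 0, "az": 0},
    {"fingers": 85, "x": 34.6, "y": -24.3, "z": 16, "ax": 0, "ay": 0, "az": 0},
    {"fingers": 85, "x": 34.6, "y": -24.3, "z": 18, "ax": 0, "ay": 0, "az": 0}
  ]
}}

```text
t: 1.9
eef_pos: [0.6056, -0.1514, 0.061]
tool_rot: [0.0, 0.993, 0.115, 0.0]
contact_force: [0.4, -0.3, -0.2]
gripper_width: 0.995
grasp_force: 0.0
```

```bash
python3 - <<'E'
from h import *
go(604,-152.4,2)
c=bot.read_camera("top"); s=bot.read_camera("scene")
a=cv2.resize(c["pixels"][130:280,265:425],None,fx=2.5,fy=2.5,interpolation=cv2.INTER_CUBIC)
b=cv2.resize(s["pixels"][110:260,200:360],None,fx=2.5,fy=2.5,interpolation=cv2.INTER_CUBIC)
cv2.imwrite("pics/2.png",np.hstack([a,b])[:,:,::-1])
E
```

```text
t 1.9 pos [ 605.6 -151.4   61. ] yaw 13.15 tilt [ 0.001 -0.    -1.   ] q [ 0.26  0.6  -0.16  1.8   0.13  0.75 -1.3 ] w 85.0 grip 0.0
az 0.0 shift [-1.8  0.6 59. ]
```

View pics/2.png

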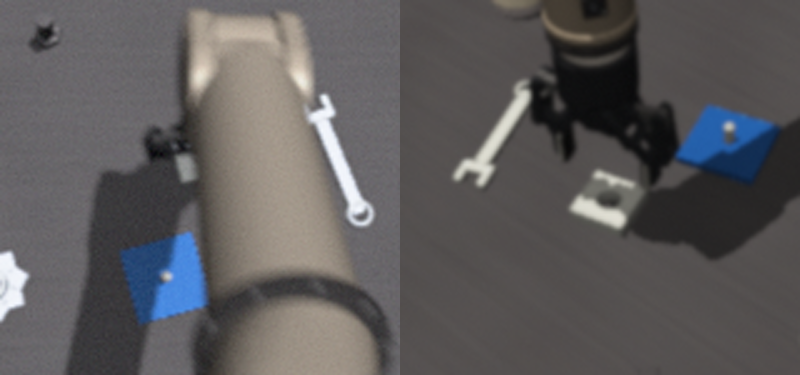

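The fingers straddle the packer (scene crop (608,198)), so I'll descend and grip.

Call:
{"fn": "jog_arm", "kwargs": {
  "force": 50,
  "rows": [
    {"fingers": 85, "x": -1, "y": 0, "z": 25, "ax": 0, "ay": 0, "az": 0},
    {"fingers": 85, "x": 0, "y": 0, "z": 20, "ax": 0, "ay": 0, "az": 0},
    {"fingers": 85, "x": 0, "y": 0, "z": 13, "ax": 0, "ay": 0, "az": 0},
    {"fingers": 50, "x": 0, "y": 0, "z": 0, "ax": 0, "ay": 0, "az": 0},
    {"fingers": 50, "x": 0, "y": 0, "z": 0, "ax": 0, "ay": 0, "az": 0},
    {"fingers": 50, "x": 0, "y": 0, "z": 0, "ax": 0, "ay": 0, "az": 0},
    {"fingers": 50, "x": 0, "y": 0, "z": 0, "ax": 0, "ay": 0, "az": 0},
    {"fingers": 50, "x": 0, "y": 0, "z": 0, "ax": 0, "ay": 0, "az": 0}
  ]
}}

```text
t: 2.8
eef_pos: [0.6038, -0.1531, 0.0041]
tool_rot: [0.0, 0.993, 0.115, 0.001]
contact_force: [-0.0, 0.1, 2.2]
gripper_width: 0.679
grasp_force: 54.5
```

```bash
python3 - <<'E'
from h import *
go(453,-107.3,90,14.9)
s=bot.read_camera("scene")
b=cv2.resize(s["pixels"][110:260,200:360],None,fx=3,fy=3,interpolation=cv2.INTER_CUBIC)
cv2.imwrite("pics/3.png",b[:,:,::-1])
# pins: light blobs inside blue bases -> tip across planes
for n,hs in(("top",0),("scene",0)):
    c=s if n=="scene" else bot.read_camera("top")
    for P,h in(((587,342,0),62),((453,-107.3,0),36)):
        T=project(c,np.array([[P[0],P[1],h-4]])/1000)[0]; B=project(c,np.array([[P[0],P[1],10]])/1000)[0]
        u,v=np.round((T+B)/2).astype(int); w=14
        im=cv2.resize(c["pixels"][v-w:v+w,u-w:u+w],None,fx=4,fy=4,interpolation=cv2.INTER_CUBIC)
        m=cv2.inRange(cv2.cvtColor(im,cv2.COLOR_RGB2HSV),(0,0,60),(180,90,255)) if n=="top" else cv2.inRange(cv2.cvtColor(im,cv2.COLOR_RGB2HSV),(0,0,110),(180,90,255))
        cs,_=cv2.findContours(m,0,2); 
        print(n,h,"pred tip",T.round(1),"base",B.round(1),[(( cen(k[:,0])+.5)/4-.5+[u-w,v-w]).round(1).tolist()+[cv2.contourArea(k)/16] for k in cs if cv2.contourArea(k)>60])
E
```

```text
t 2.8 pos [ 603.8 -153.1    4.1] yaw 13.15 tilt [ 0.001 -0.    -1.   ] q [ 0.25  0.68 -0.14  1.82  0.15  0.65 -1.32] w 58.0 grip 54.5
az -1.75 shift [-133.9  -83.   -85.9]
top 62 pred tip [175.8 195.3] base [181.6 198.1] [[178.0, 196.2, 27.96875], [170.8, 191.9, 150.6875]]
top 36 pred tip [331.1 240.1] base [330.8 240.6] [[317.1, 251.4, 3.90625], [330.8, 240.2, 11.75], [343.8, 227.5, 4.9375], [320.8, 226.8, 7.59375]]
scene 62 pred tip [470.4 283.9] base [463.4 294.5] [[469.5, 284.1, 30.5]]
scene 36 pred tip [331.7 160.3] base [331.5 165.9] [[331.3, 160.1, 4.3125]]
```

View pics/3.png

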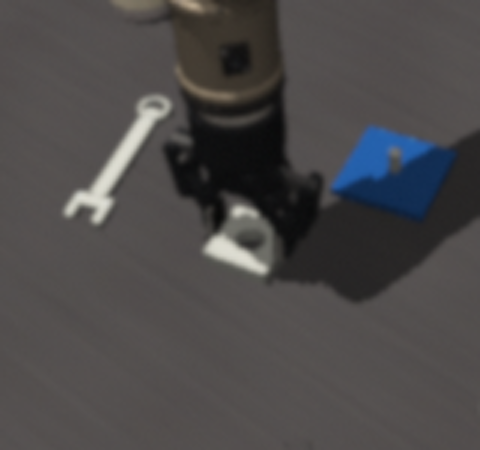

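The packer is held (scene crop (245,240)) and the pins match their predicted pixels within about a pixel. I'll carry it to the square post.

Call:
{"fn": "jog_arm", "kwargs": {
  "force": 50,
  "rows": [
    {"fingers": 50, "x": 0, "y": 0, "z": -30, "ax": 0, "ay": 0, "az": -1.75},
    {"fingers": 50, "x": 0, "y": 0, "z": -30, "ax": 0, "ay": 0, "az": 0},
    {"fingers": 50, "x": -33.5, "y": -20.8, "z": 0, "ax": 0, "ay": 0, "az": 0},
    {"fingers": 50, "x": -33.5, "y": -20.8, "z": 0, "ax": 0, "ay": 0, "az": 0},
    {"fingers": 50, "x": -33.5, "y": -20.8, "z": 0, "ax": 0, "ay": 0, "az": 0},
    {"fingers": 50, "x": -33.5, "y": -20.8, "z": 0, "ax": 0, "ay": 0, "az": 0},
    {"fingers": 50, "x": 0, "y": 0, "z": 10, "ax": 0, "ay": 0, "az": 0},
    {"fingers": 50, "x": 0, "y": 0, "z": 0, "ax": 0, "ay": 0, "az": 0}
  ]
}}

```text
t: 3.7
eef_pos: [0.4511, -0.1067, 0.0527]
tool_rot: [-0.0, 0.992, 0.13, -0.001]
contact_force: [1.3, -0.1, -3.1]
gripper_width: 0.681
grasp_force: 55.8
```

```bash
python3 - <<'E'
from h import *
go(453,-107.3,14.5)
s=bot.read_camera("scene")
b=cv2.resize(s["pixels"][110:210,270:400],None,fx=5,fy=5,interpolation=cv2.INTER_CUBIC)
cv2.imwrite("pics/4.png",b[:,:,::-1])
E
```

```text
t 3.7 pos [ 451.1 -106.7   52.7] yaw 14.95 tilt [-0.002  0.    -1.   ] q [ 0.25  0.42 -0.19  2.18  0.14  0.56 -1.35] w 58.2 grip 55.8
az 0.0 shift [ 1.6  1.1 38.2]
```

View pics/4.png

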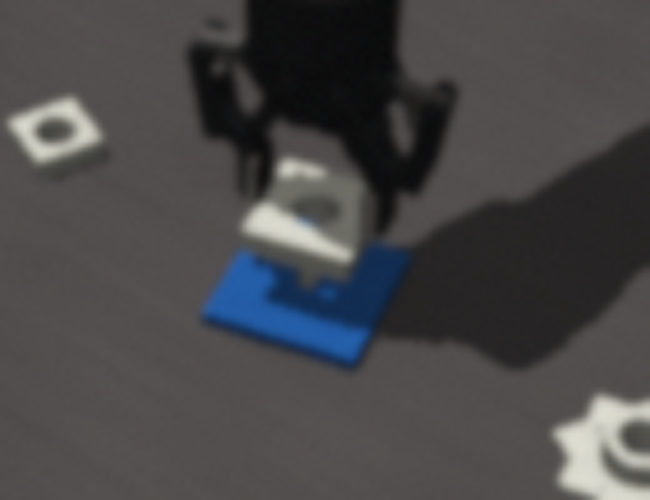

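The packer hangs over the pin (at crop (312,285)) with the blue base visible through the bore, so it is aligned. Lowering and releasing.

Call:
{"fn": "jog_arm", "kwargs": {
  "force": 50,
  "rows": [
    {"fingers": 50, "x": 0.8, "y": 0.5, "z": 12, "ax": 0, "ay": 0, "az": 0},
    {"fingers": 50, "x": 0, "y": 0, "z": 12, "ax": 0, "ay": 0, "az": 0},
    {"fingers": 50, "x": 0, "y": 0, "z": 8, "ax": 0, "ay": 0, "az": 0},
    {"fingers": 50, "x": 0, "y": 0, "z": 5, "ax": 0, "ay": 0, "az": 0},
    {"fingers": 50, "x": 0, "y": 0, "z": 0, "ax": 0, "ay": 0, "az": 0},
    {"fingers": 50, "x": 0, "y": 0, "z": 0, "ax": 0, "ay": 0, "az": 0},
    {"fingers": 50, "x": 0, "y": 0, "z": 0, "ax": 0, "ay": 0, "az": 0},
    {"fingers": 50, "x": 0, "y": 0, "z": 0, "ax": 0, "ay": 0, "az": 0}
  ]
}}

```text
t: 4.55
eef_pos: [0.4536, -0.1073, 0.0167]
tool_rot: [0.0, 0.992, 0.13, 0.0]
contact_force: [0.6, -0.3, -2.9]
gripper_width: 0.683
grasp_force: 55.8
```

```bash
python3 - <<'E'
from h import *
go(453,-107.3,14)
print(bot.get_obs()["contact_force"])
E
```

```text
t 4.55 pos [ 453.6 -107.3   16.7] yaw 14.91 tilt [ 0.001 -0.    -1.   ] q [ 0.23  0.49 -0.16  2.19  0.17  0.48 -1.37] w 58.3 grip 55.8
az 0.0 shift [-0.6 -0.1  2.7]
[ 0.59443148 -0.33333176 -2.9356885 ]
```

Call:
{"fn": "jog_arm", "kwargs": {
  "force": 50,
  "rows": [
    {"fingers": 50, "x": 0, "y": 0, "z": 2, "ax": 0, "ay": 0, "az": 0},
    {"fingers": 50, "x": 0, "y": 0, "z": 0, "ax": 0, "ay": 0, "az": 0},
    {"fingers": 85, "x": 0, "y": 0, "z": 0, "ax": 0, "ay": 0, "az": 0},
    {"fingers": 85, "x": 0, "y": 0, "z": 0, "ax": 0, "ay": 0, "az": 0},
    {"fingers": 85, "x": 0, "y": 0, "z": 0, "ax": 0, "ay": 0, "az": 0},
    {"fingers": 85, "x": 0, "y": 0, "z": -10, "ax": 0, "ay": 0, "az": 0},
    {"fingers": 85, "x": 0, "y": 0, "z": -35, "ax": 0, "ay": 0, "az": 0},
    {"fingers": 85, "x": 0, "y": 0, "z": -40, "ax": 0, "ay": 0, "az": 0}
  ]
}}

```text
t: 5.35
eef_pos: [0.4523, -0.1069, 0.1001]
tool_rot: [-0.0, 0.992, 0.13, -0.001]
contact_force: [0.0, -0.5, 0.6]
gripper_width: 0.993
grasp_force: 0.0
```

```bash
python3 - <<'E'
from h import *
go(449,-300.4,60,-22.5)
s=bot.read_camera("scene")
b=cv2.resize(s["pixels"][110:210,270:400],None,fx=5,fy=5,interpolation=cv2.INTER_CUBIC)
cv2.imwrite("pics/5.png",b[:,:,::-1])
E
```

```text
t 5.35 pos [ 452.3 -106.9  100.1] yaw 14.93 tilt [-0.003  0.001 -1.   ] q [ 0.28  0.33 -0.21  2.15  0.11  0.67 -1.32] w 84.8 grip 0.0
az 37.43 shift [ 71.  180.   40.1]
```

View pics/5.png

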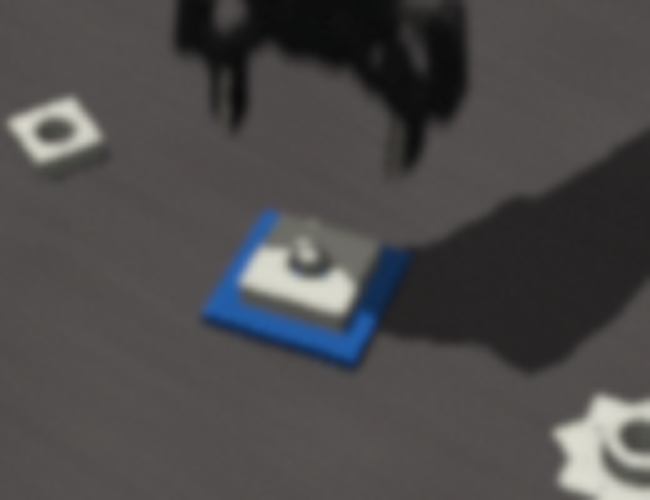

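The large packer lies flat on the square base with the pin in its bore (crop (310,265)). Next is the small packer.

Call:
{"fn": "jog_arm", "kwargs": {
  "force": 50,
  "rows": [
    {"fingers": 85, "x": 0, "y": 0, "z": 0, "ax": 0, "ay": 0, "az": 7.49},
    {"fingers": 85, "x": 0, "y": 0, "z": 0, "ax": 0, "ay": 0, "az": 7.49},
    {"fingers": 85, "x": 0, "y": 0, "z": 0, "ax": 0, "ay": 0, "az": 7.49},
    {"fingers": 85, "x": 0, "y": 0, "z": 0, "ax": 0, "ay": 0, "az": 7.49},
    {"fingers": 85, "x": 0, "y": 0, "z": 0, "ax": 0, "ay": 0, "az": 7.49},
    {"fingers": 85, "x": 17.7, "y": 45, "z": 0, "ax": 0, "ay": 0, "az": 0},
    {"fingers": 85, "x": 17.7, "y": 45, "z": 0, "ax": 0, "ay": 0, "az": 0},
    {"fingers": 85, "x": 17.7, "y": 45, "z": 0, "ax": 0, "ay": 0, "az": 0}
  ]
}}

```text
t: 6.2
eef_pos: [0.451, -0.2534, 0.1003]
tool_rot: [-0.0, 0.981, -0.194, 0.001]
contact_force: [0.5, -1.3, 0.4]
gripper_width: 0.993
grasp_force: 0.0
```

Call:
{"fn": "jog_arm", "kwargs": {
  "force": 50,
  "rows": [
    {"fingers": 85, "x": 17.7, "y": 45, "z": 0, "ax": 0, "ay": 0, "az": 0},
    {"fingers": 85, "x": 0, "y": 0, "z": 30, "ax": 0, "ay": 0, "az": 0},
    {"fingers": 85, "x": 0, "y": 0, "z": 0, "ax": 0, "ay": 0, "az": 0},
    {"fingers": 85, "x": 0, "y": 0, "z": 0, "ax": 0, "ay": 0, "az": 0},
    {"fingers": 85, "x": 0, "y": 0, "z": 0, "ax": 0, "ay": 0, "az": 0},
    {"fingers": 85, "x": 0, "y": 0, "z": 0, "ax": 0, "ay": 0, "az": 0},
    {"fingers": 85, "x": 0, "y": 0, "z": 0, "ax": 0, "ay": 0, "az": 0},
    {"fingers": 85, "x": 0, "y": 0, "z": 0, "ax": 0, "ay": 0, "az": 0}
  ]
}}

```text
t: 7.0
eef_pos: [0.4501, -0.3003, 0.0699]
tool_rot: [0.0, 0.981, -0.195, 0.0]
contact_force: [0.1, -0.8, -0.3]
gripper_width: 0.993
grasp_force: 0.0
```

```bash
python3 - <<'E'
from h import *
go(449,-300.4,4)
E
```

```text
t 7.0 pos [ 450.1 -300.3   69.9] yaw -22.49 tilt [ 0.001 -0.    -1.   ] q [ 0.48  0.47 -0.01  2.01  0.    0.66 -1.49] w 84.8 grip 0.0
az 0.0 shift [-0.9  0.5 65.9]
```

Call:
{"fn": "jog_arm", "kwargs": {
  "force": 50,
  "rows": [
    {"fingers": 85, "x": -0.9, "y": 0, "z": 30, "ax": 0, "ay": 0, "az": 0},
    {"fingers": 85, "x": 0, "y": 0, "z": 23, "ax": 0, "ay": 0, "az": 0},
    {"fingers": 85, "x": 0, "y": 0, "z": 13, "ax": 0, "ay": 0, "az": 0},
    {"fingers": 30, "x": 0, "y": 0, "z": 0, "ax": 0, "ay": 0, "az": 0},
    {"fingers": 30, "x": 0, "y": 0, "z": 0, "ax": 0, "ay": 0, "az": 0},
    {"fingers": 30, "x": 0, "y": 0, "z": 0, "ax": 0, "ay": 0, "az": 0},
    {"fingers": 30, "x": 0, "y": 0, "z": 0, "ax": 0, "ay": 0, "az": 0},
    {"fingers": 30, "x": 0, "y": 0, "z": 0, "ax": 0, "ay": 0, "az": 0}
  ]
}}

```text
t: 7.8
eef_pos: [0.4498, -0.3008, 0.0047]
tool_rot: [0.0, 0.981, -0.195, 0.001]
contact_force: [-1.3, 0.1, 6.8]
gripper_width: 0.476
grasp_force: 51.3
```

```bash
python3 - <<'E'
from h import *
go(453,-107.3,90,14.9)
E
```

```text
t 7.8 pos [ 449.8 -300.8    4.7] yaw -22.54 tilt [ 0.002 -0.001 -1.   ] q [ 0.48  0.58 -0.01  2.03  0.01  0.53 -1.5 ] w 40.7 grip 51.3
az -37.44 shift [  52.9 -186.1  -85.3]
```

Call:
{"fn": "jog_arm", "kwargs": {
  "force": 50,
  "rows": [
    {"fingers": 30, "x": 0, "y": 0, "z": -25, "ax": 0, "ay": 0, "az": 0},
    {"fingers": 30, "x": 0, "y": 0, "z": -30, "ax": 0, "ay": 0, "az": -7.49},
    {"fingers": 30, "x": 0, "y": 0, "z": -30, "ax": 0, "ay": 0, "az": -7.49},
    {"fingers": 30, "x": 0, "y": 0, "z": 0, "ax": 0, "ay": 0, "az": -7.49},
    {"fingers": 30, "x": 0, "y": 0, "z": 0, "ax": 0, "ay": 0, "az": -7.49},
    {"fingers": 30, "x": 0, "y": 0, "z": 0, "ax": 0, "ay": 0, "az": -7.49},
    {"fingers": 30, "x": 13.2, "y": -46.5, "z": 0, "ax": 0, "ay": 0, "az": 0},
    {"fingers": 30, "x": 13.2, "y": -46.5, "z": 0, "ax": 0, "ay": 0, "az": 0}
  ]
}}

```text
t: 8.6
eef_pos: [0.4502, -0.2041, 0.0887]
tool_rot: [0.0, 0.992, 0.128, 0.001]
contact_force: [1.7, -0.1, -1.9]
gripper_width: 0.476
grasp_force: 51.5
```

Call:
{"fn": "jog_arm", "kwargs": {
  "force": 50,
  "rows": [
    {"fingers": 30, "x": 13.2, "y": -46.5, "z": 0, "ax": 0, "ay": 0, "az": 0},
    {"fingers": 30, "x": 13.2, "y": -46.5, "z": 0, "ax": 0, "ay": 0, "az": 0},
    {"fingers": 30, "x": 0, "y": 0, "z": 20, "ax": 0, "ay": 0, "az": 0},
    {"fingers": 30, "x": 0, "y": 0, "z": 15, "ax": 0, "ay": 0, "az": 0},
    {"fingers": 30, "x": 0, "y": 0, "z": 0, "ax": 0, "ay": 0, "az": 0},
    {"fingers": 30, "x": 0, "y": 0, "z": 0, "ax": 0, "ay": 0, "az": 0},
    {"fingers": 30, "x": 0, "y": 0, "z": 0, "ax": 0, "ay": 0, "az": 0},
    {"fingers": 30, "x": 0, "y": 0, "z": 0, "ax": 0, "ay": 0, "az": 0}
  ]
}}

```text
t: 9.4
eef_pos: [0.4526, -0.1074, 0.0541]
tool_rot: [0.0, 0.992, 0.129, 0.001]
contact_force: [-0.1, -0.2, -1.4]
gripper_width: 0.477
grasp_force: 51.4
```

```bash
python3 - <<'E'
from h import *
go(453,-107.3,31)
s=bot.read_camera("scene")
b=cv2.resize(s["pixels"][110:210,270:400],None,fx=5,fy=5,interpolation=cv2.INTER_CUBIC)
cv2.imwrite("pics/6.png",b[:,:,::-1])
E
```

```text
t 9.4 pos [ 452.6 -107.4   54.1] yaw 14.87 tilt [ 0.001 -0.    -1.   ] q [ 0.28  0.42 -0.21  2.18  0.16  0.56 -1.36] w 40.7 grip 51.4
az 0.0 shift [ 0.5  0.  23.1]
```

View pics/6.png

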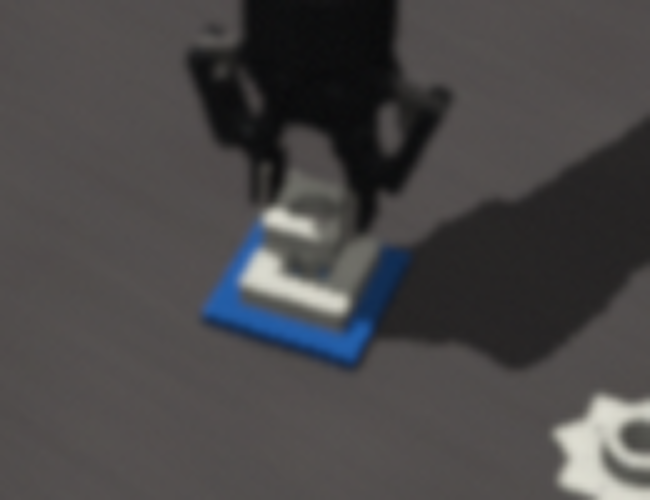

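The small packer hangs above the pin over the large one (crop (308,225)), in line with it. Lowering and releasing.

Call:
{"fn": "jog_arm", "kwargs": {
  "force": 50,
  "rows": [
    {"fingers": 30, "x": 0.4, "y": 0, "z": 10, "ax": 0, "ay": 0, "az": 0},
    {"fingers": 30, "x": 0, "y": 0, "z": 8, "ax": 0, "ay": 0, "az": 0},
    {"fingers": 30, "x": 0, "y": 0, "z": 4.5, "ax": 0, "ay": 0, "az": 0},
    {"fingers": 30, "x": 0, "y": 0, "z": 0, "ax": 0, "ay": 0, "az": 0},
    {"fingers": 30, "x": 0, "y": 0, "z": 0, "ax": 0, "ay": 0, "az": 0},
    {"fingers": 30, "x": 0, "y": 0, "z": 0, "ax": 0, "ay": 0, "az": 0},
    {"fingers": 30, "x": 0, "y": 0, "z": 0, "ax": 0, "ay": 0, "az": 0},
    {"fingers": 30, "x": 0, "y": 0, "z": 0, "ax": 0, "ay": 0, "az": 0}
  ]
}}

```text
t: 10.25
eef_pos: [0.4518, -0.1068, 0.0306]
tool_rot: [-0.0, 0.992, 0.13, -0.001]
contact_force: [-2.7, 0.9, 7.1]
gripper_width: 0.472
grasp_force: 52.4
```

```bash
python3 - <<'E'
from h import *
go(453,-107.3,31)
E
```

```text
t 10.25 pos [ 451.8 -106.8   30.6] yaw 14.92 tilt [-0.001 -0.    -1.   ] q [ 0.26  0.46 -0.2   2.19  0.18  0.51 -1.38] w 40.3 grip 52.4
az 0.0 shift [ 1.1  0.8 -0.4]
```

Call:
{"fn": "jog_arm", "kwargs": {
  "force": 50,
  "rows": [
    {"fingers": 85, "x": 0, "y": 0, "z": 0, "ax": 0, "ay": 0, "az": 0},
    {"fingers": 85, "x": 0, "y": 0, "z": 0, "ax": 0, "ay": 0, "az": 0},
    {"fingers": 85, "x": 0, "y": 0, "z": 0, "ax": 0, "ay": 0, "az": 0},
    {"fingers": 85, "x": 0, "y": 0, "z": -5, "ax": 0, "ay": 0, "az": 0},
    {"fingers": 85, "x": 0, "y": 0, "z": -20, "ax": 0, "ay": 0, "az": 0},
    {"fingers": 85, "x": 0, "y": 0, "z": -40, "ax": 0, "ay": 0, "az": 0},
    {"fingers": 85, "x": 0, "y": 0, "z": -40, "ax": 0, "ay": 0, "az": 0},
    {"fingers": 85, "x": 0, "y": 0, "z": 0, "ax": 0, "ay": 0, "az": 0}
  ]
}}

```text
t: 11.05
eef_pos: [0.4559, -0.1072, 0.1408]
tool_rot: [0.001, 0.992, 0.13, 0.004]
contact_force: [0.4, -1.1, 0.9]
gripper_width: 0.996
grasp_force: 0.0
```

```bash
python3 - <<'E'
from h import *
go(609.5,132,70)
s=bot.read_camera("scene")
b=cv2.resize(s["pixels"][130:210,280:390],None,fx=5,fy=5,interpolation=cv2.INTER_CUBIC)
cv2.imwrite("pics/7.png",b[:,:,::-1])
E
```

```text
t 11.05 pos [ 455.9 -107.2  140.8] yaw 14.9 tilt [ 0.009 -0.002 -1.   ] q [ 0.31  0.27 -0.25  2.12  0.1   0.76 -1.31] w 85.0 grip 0.0
az 0.0 shift [ 210.  -191.7   70.8]
```

View pics/7.png

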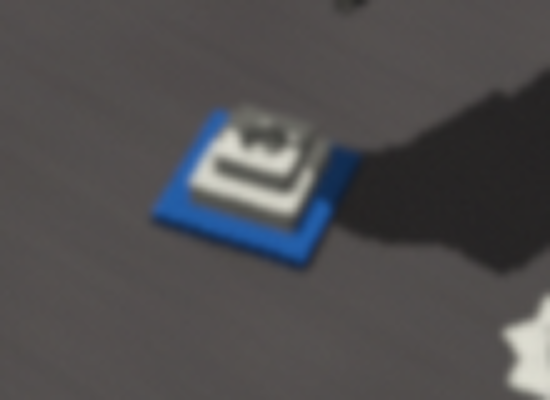

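The small packer sits flat on the large one (crop (265,160)). Next is the wide collar.

Call:
{"fn": "jog_arm", "kwargs": {
  "force": 50,
  "rows": [
    {"fingers": 85, "x": 35, "y": -32, "z": 0, "ax": 0, "ay": 0, "az": 0},
    {"fingers": 85, "x": 35, "y": -32, "z": 0, "ax": 0, "ay": 0, "az": 0},
    {"fingers": 85, "x": 35, "y": -32, "z": 0, "ax": 0, "ay": 0, "az": 0},
    {"fingers": 85, "x": 35, "y": -32, "z": 0, "ax": 0, "ay": 0, "az": 0},
    {"fingers": 85, "x": 35, "y": -32, "z": 0, "ax": 0, "ay": 0, "az": 0},
    {"fingers": 85, "x": 35, "y": -32, "z": 0, "ax": 0, "ay": 0, "az": 0},
    {"fingers": 85, "x": 0, "y": 0, "z": 35, "ax": 0, "ay": 0, "az": 0},
    {"fingers": 85, "x": 0, "y": 0, "z": 35, "ax": 0, "ay": 0, "az": 0}
  ]
}}

```text
t: 11.9
eef_pos: [0.6063, 0.1352, 0.0643]
tool_rot: [-0.001, 0.991, 0.131, 0.0]
contact_force: [-0.6, -0.9, 0.2]
gripper_width: 0.994
grasp_force: 0.0
```

```bash
python3 - <<'E'
from h import *
go(609.5,132,5)
E
```

```text
t 11.9 pos [606.3 135.2  64.3] yaw 15.09 tilt [ 0.001  0.001 -1.   ] q [-0.12  0.6  -0.27  1.8   0.22  0.77 -1.81] w 84.9 grip 0.0
az 0.0 shift [ 2.3  3.9 59.3]
```

Call:
{"fn": "jog_arm", "kwargs": {
  "force": 50,
  "rows": [
    {"fingers": 85, "x": 2.3, "y": 3.5, "z": 25, "ax": 0, "ay": 0, "az": 0},
    {"fingers": 85, "x": 0, "y": 0, "z": 23, "ax": 0, "ay": 0, "az": 0},
    {"fingers": 85, "x": 0, "y": 0, "z": 12, "ax": 0, "ay": 0, "az": 0},
    {"fingers": 50, "x": 0, "y": 0, "z": 0, "ax": 0, "ay": 0, "az": 0},
    {"fingers": 50, "x": 0, "y": 0, "z": 0, "ax": 0, "ay": 0, "az": 0},
    {"fingers": 50, "x": 0, "y": 0, "z": 0, "ax": 0, "ay": 0, "az": 0},
    {"fingers": 50, "x": 0, "y": 0, "z": 0, "ax": 0, "ay": 0, "az": 0},
    {"fingers": 50, "x": 0, "y": 0, "z": 0, "ax": 0, "ay": 0, "az": 0}
  ]
}}

```text
t: 12.7
eef_pos: [0.6096, 0.1301, 0.0067]
tool_rot: [-0.0, 0.992, 0.13, 0.001]
contact_force: [-1.1, -0.8, 0.7]
gripper_width: 0.674
grasp_force: 54.2
```

```bash
python3 - <<'E'
from h import *
go(587,342,100)
E
```

```text
t 12.7 pos [609.6 130.1   6.7] yaw 14.91 tilt [ 0.001  0.    -1.   ] q [-0.13  0.68 -0.24  1.82  0.25  0.67 -1.83] w 57.5 grip 54.2
az 0.0 shift [  32.7 -210.5  -93.3]
```

Call:
{"fn": "jog_arm", "kwargs": {
  "force": 50,
  "rows": [
    {"fingers": 50, "x": 0, "y": 0, "z": -40, "ax": 0, "ay": 0, "az": 0},
    {"fingers": 50, "x": 0, "y": 0, "z": -45, "ax": 0, "ay": 0, "az": 0},
    {"fingers": 50, "x": 6.5, "y": -42.1, "z": -10, "ax": 0, "ay": 0, "az": 0},
    {"fingers": 50, "x": 6.5, "y": -42.1, "z": 0, "ax": 0, "ay": 0, "az": 0},
    {"fingers": 50, "x": 6.5, "y": -42.1, "z": 0, "ax": 0, "ay": 0, "az": 0},
    {"fingers": 50, "x": 6.5, "y": -42.1, "z": 0, "ax": 0, "ay": 0, "az": 0},
    {"fingers": 50, "x": 6.5, "y": -42.1, "z": 0, "ax": 0, "ay": 0, "az": 0},
    {"fingers": 50, "x": 0, "y": 0, "z": 10, "ax": 0, "ay": 0, "az": 0}
  ]
}}

```text
t: 13.5
eef_pos: [0.5835, 0.3522, 0.0928]
tool_rot: [-0.004, 0.991, 0.135, 0.001]
contact_force: [-0.1, 1.2, -3.1]
gripper_width: 0.673
grasp_force: 55.5
```

Call:
{"fn": "jog_arm", "kwargs": {
  "force": 50,
  "rows": [
    {"fingers": 50, "x": 0, "y": 0, "z": 0, "ax": 0, "ay": 0, "az": 0},
    {"fingers": 50, "x": 0, "y": 0, "z": 0, "ax": 0, "ay": 0, "az": 0},
    {"fingers": 50, "x": 0, "y": 0, "z": 0, "ax": 0, "ay": 0, "az": 0},
    {"fingers": 50, "x": 0, "y": 0, "z": 0, "ax": 0, "ay": 0, "az": 0},
    {"fingers": 50, "x": 0, "y": 0, "z": 0, "ax": 0, "ay": 0, "az": 0},
    {"fingers": 50, "x": 0, "y": 0, "z": 0, "ax": 0, "ay": 0, "az": 0},
    {"fingers": 50, "x": 0, "y": 0, "z": 0, "ax": 0, "ay": 0, "az": 0},
    {"fingers": 50, "x": 0, "y": 0, "z": 0, "ax": 0, "ay": 0, "az": 0}
  ]
}}

```text
t: 14.3
eef_pos: [0.5863, 0.3417, 0.0909]
tool_rot: [-0.0, 0.992, 0.13, 0.0]
contact_force: [-0.2, -0.5, -3.2]
gripper_width: 0.678
grasp_force: 55.5
```

```bash
python3 - <<'E'
from h import *
go(587,342,17)
s=bot.read_camera("scene"); t=bot.read_camera("top")
b=cv2.resize(s["pixels"][230:330,405:525],None,fx=4,fy=4,interpolation=cv2.INTER_CUBIC)
a=cv2.resize(t["pixels"][150:250,140:220],None,fx=4,fy=4,interpolation=cv2.INTER_CUBIC)
cv2.imwrite("pics/8.png",np.hstack([b,a])[:,:,::-1])
E
```

```text
t 14.3 pos [586.3 341.7  90.9] yaw 14.91 tilt [ 0.  0. -1.] q [-0.42  0.64 -0.29  1.64  0.22  0.89 -2.1 ] w 57.9 grip 55.5
az 0.0 shift [ 0.8 -0.1 73.9]
```

View pics/8.png

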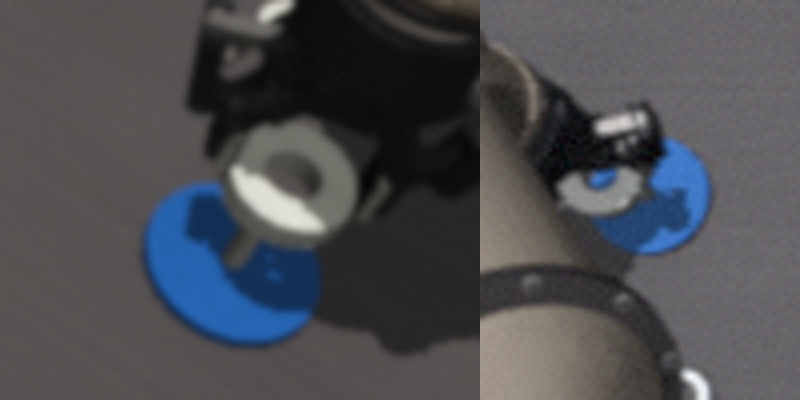

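The collar hangs above the round post, with the pin visible below it (scene crop (238,245)). Its position matches by encoder, so I'm lowering it over the pin.

Call:
{"fn": "jog_arm", "kwargs": {
  "force": 50,
  "rows": [
    {"fingers": 50, "x": 0.4, "y": 0, "z": 15, "ax": 0, "ay": 0, "az": 0},
    {"fingers": 50, "x": 0, "y": 0, "z": 10, "ax": 0, "ay": 0, "az": 0},
    {"fingers": 50, "x": 0, "y": 0, "z": 10, "ax": 0, "ay": 0, "az": 0},
    {"fingers": 50, "x": 0, "y": 0, "z": 10, "ax": 0, "ay": 0, "az": 0},
    {"fingers": 50, "x": 0, "y": 0, "z": 0, "ax": 0, "ay": 0, "az": 0},
    {"fingers": 50, "x": 0, "y": 0, "z": 0, "ax": 0, "ay": 0, "az": 0},
    {"fingers": 50, "x": 0, "y": 0, "z": 0, "ax": 0, "ay": 0, "az": 0},
    {"fingers": 50, "x": 0, "y": 0, "z": 0, "ax": 0, "ay": 0, "az": 0}
  ]
}}

```text
t: 15.2
eef_pos: [0.5871, 0.3421, 0.0465]
tool_rot: [-0.0, 0.992, 0.13, 0.001]
contact_force: [0.7, -0.2, -3.1]
gripper_width: 0.671
grasp_force: 55.5
```

```bash
python3 - <<'E'
from h import *
go(587,342,17)
print(bot.get_obs()["contact_force"].round(1))
E
```

```text
t 15.2 pos [587.1 342.1  46.5] yaw 14.91 tilt [ 0.001  0.001 -1.   ] q [-0.43  0.7  -0.27  1.66  0.24  0.82 -2.12] w 57.3 grip 55.5
az 0.0 shift [-0.1  0.1 29.5]
[ 0.7 -0.2 -3.1]
```

Threaded with no side force; going down the last 29 mm.

Call:
{"fn": "jog_arm", "kwargs": {
  "force": 50,
  "rows": [
    {"fingers": 50, "x": 0, "y": 0, "z": 12, "ax": 0, "ay": 0, "az": 0},
    {"fingers": 50, "x": 0, "y": 0, "z": 10, "ax": 0, "ay": 0, "az": 0},
    {"fingers": 50, "x": 0, "y": 0, "z": 5, "ax": 0, "ay": 0, "az": 0},
    {"fingers": 50, "x": 0, "y": 0, "z": 1.5, "ax": 0, "ay": 0, "az": 0},
    {"fingers": 50, "x": 0, "y": 0, "z": 0.5, "ax": 0, "ay": 0, "az": 0},
    {"fingers": 50, "x": 0, "y": 0, "z": 0, "ax": 0, "ay": 0, "az": 0},
    {"fingers": 50, "x": 0, "y": 0, "z": 0, "ax": 0, "ay": 0, "az": 0},
    {"fingers": 50, "x": 0, "y": 0, "z": 0, "ax": 0, "ay": 0, "az": 0}
  ]
}}

```text
t: 16.0
eef_pos: [0.5864, 0.3416, 0.0168]
tool_rot: [0.0, 0.992, 0.13, -0.0]
contact_force: [-1.9, -2.3, 2.3]
gripper_width: 0.677
grasp_force: 56.0
```

Call:
{"fn": "jog_arm", "kwargs": {
  "force": 50,
  "rows": [
    {"fingers": 85, "x": 0, "y": 0, "z": 0, "ax": 0, "ay": 0, "az": 0},
    {"fingers": 85, "x": 0, "y": 0, "z": 0, "ax": 0, "ay": 0, "az": 0},
    {"fingers": 85, "x": 0, "y": 0, "z": 0, "ax": 0, "ay": 0, "az": 0},
    {"fingers": 85, "x": 0, "y": 0, "z": -10, "ax": 0, "ay": 0, "az": 0},
    {"fingers": 85, "x": 0, "y": 0, "z": -30, "ax": 0, "ay": 0, "az": 0},
    {"fingers": 85, "x": 0, "y": 0, "z": -45, "ax": 0, "ay": 0, "az": 0},
    {"fingers": 85, "x": 0, "y": 0, "z": -45, "ax": 0, "ay": 0, "az": 0},
    {"fingers": 85, "x": 0, "y": 0, "z": 0, "ax": 0, "ay": 0, "az": 0}
  ]
}}

```text
t: 16.8
eef_pos: [0.5905, 0.3449, 0.1554]
tool_rot: [-0.003, 0.992, 0.13, 0.006]
contact_force: [0.6, 0.4, -0.5]
gripper_width: 0.996
grasp_force: 0.0
```

```bash
python3 - <<'E'
from h import *
go(447.5,101.4,60)
s=bot.read_camera("scene")
b=cv2.resize(s["pixels"][160:330,360:520],None,fx=3.5,fy=3.5,interpolation=cv2.INTER_CUBIC)
cv2.imwrite("pics/9.png",b[:,:,::-1])
# star: outline on the star's plane z=6; hub top circle seen in both views
for n,c in(("top",bot.read_camera("top")),("scene",s)):
    for k in blobs(c,"white"):
        p=cast(c,cen(k),.006)[0]*1000
        if np.hypot(p[0]-447,p[1]-101)<30:
            e=cast(c,k,.006)*1000; print(n,p.round(1),"circle",np.round(cv2.minEnclosingCircle(e[:,:2].astype(np.float32))[0],1))
E
```

```text
t 16.8 pos [590.5 344.9 155.4] yaw 14.9 tilt [ 0.011  0.008 -1.   ] q [-0.41  0.57 -0.3   1.59  0.2   0.99 -2.08] w 85.0 grip 0.0
az 0.0 shift [-200.8  198.5   95.4]
top [447.4 101.7   6. ] circle [447.3 102.1]
scene [448.8 101.1   6. ] circle [448.  100.3]
```

View pics/9.png

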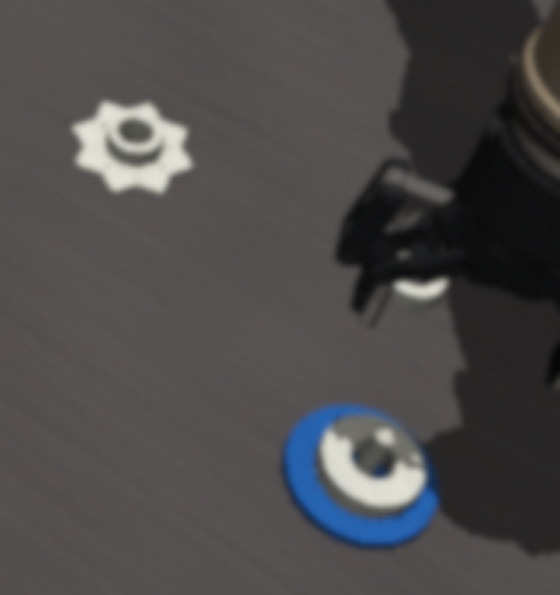

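The wide collar lies flat on the round base (crop (372,462)) and the star is untouched, hub up, at (133,145). Next is the star.

Call:
{"fn": "jog_arm", "kwargs": {
  "force": 50,
  "rows": [
    {"fingers": 85, "x": -33, "y": 32.8, "z": 0, "ax": 0, "ay": 0, "az": 0},
    {"fingers": 85, "x": -33, "y": 32.8, "z": 0, "ax": 0, "ay": 0, "az": 0},
    {"fingers": 85, "x": -33, "y": 32.8, "z": 0, "ax": 0, "ay": 0, "az": 0},
    {"fingers": 85, "x": -33, "y": 32.8, "z": 0, "ax": 0, "ay": 0, "az": 0},
    {"fingers": 85, "x": -33, "y": 32.8, "z": 0, "ax": 0, "ay": 0, "az": 0},
    {"fingers": 85, "x": -33, "y": 32.8, "z": 0, "ax": 0, "ay": 0, "az": 0},
    {"fingers": 85, "x": 0, "y": 0, "z": 40, "ax": 0, "ay": 0, "az": 0},
    {"fingers": 85, "x": 0, "y": 0, "z": 40, "ax": 0, "ay": 0, "az": 0}
  ]
}}

```text
t: 17.7
eef_pos: [0.4458, 0.0988, 0.0665]
tool_rot: [0.0, 0.992, 0.128, 0.001]
contact_force: [0.5, -0.9, 0.0]
gripper_width: 0.994
grasp_force: 0.0
```

Call:
{"fn": "jog_arm", "kwargs": {
  "force": 50,
  "rows": [
    {"fingers": 85, "x": 0, "y": 0, "z": 10, "ax": 0, "ay": 0, "az": 0},
    {"fingers": 85, "x": 0, "y": 0, "z": 0, "ax": 0, "ay": 0, "az": 0},
    {"fingers": 85, "x": 0, "y": 0, "z": 0, "ax": 0, "ay": 0, "az": 0},
    {"fingers": 85, "x": 0, "y": 0, "z": 0, "ax": 0, "ay": 0, "az": 0},
    {"fingers": 85, "x": 0, "y": 0, "z": 0, "ax": 0, "ay": 0, "az": 0},
    {"fingers": 85, "x": 0, "y": 0, "z": 0, "ax": 0, "ay": 0, "az": 0},
    {"fingers": 85, "x": 0, "y": 0, "z": 0, "ax": 0, "ay": 0, "az": 0},
    {"fingers": 85, "x": 0, "y": 0, "z": 0, "ax": 0, "ay": 0, "az": 0}
  ]
}}

```text
t: 18.5
eef_pos: [0.4461, 0.1007, 0.0571]
tool_rot: [0.0, 0.992, 0.13, 0.0]
contact_force: [0.4, 0.4, -0.3]
gripper_width: 0.994
grasp_force: 0.0
```

```bash
python3 - <<'E'
from h import *
go(447.7,101.5,12)
s=bot.read_camera("scene")
b=cv2.resize(s["pixels"][150:250,340:460],None,fx=5,fy=5,interpolation=cv2.INTER_CUBIC)
cv2.imwrite("pics/10.png",b[:,:,::-1])
E
```

```text
t 18.5 pos [446.1 100.7  57.1] yaw 14.91 tilt [ 0.001  0.    -1.   ] q [-0.12  0.41 -0.28  2.19  0.2   0.57 -1.86] w 84.9 grip 0.0
az 0.0 shift [ 1.7 -0.4 45.1]
```

View pics/10.png

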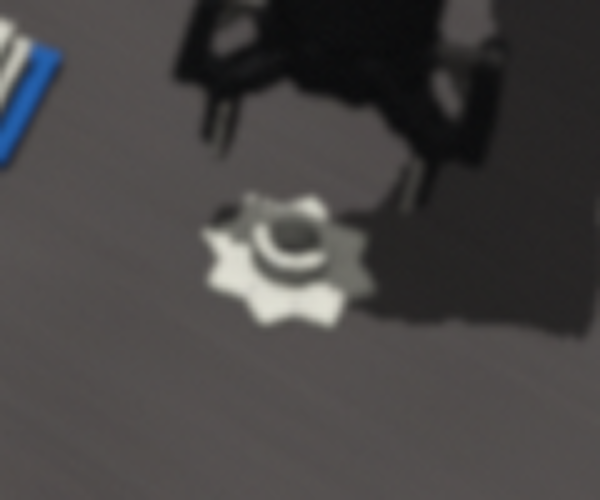

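The star's hub (crop (292,240)) is midway between the open fingers. Descending to grip the hub.

Call:
{"fn": "jog_arm", "kwargs": {
  "force": 50,
  "rows": [
    {"fingers": 85, "x": 1.5, "y": -0.4, "z": 20, "ax": 0, "ay": 0, "az": 0},
    {"fingers": 85, "x": 0, "y": 0, "z": 15, "ax": 0, "ay": 0, "az": 0},
    {"fingers": 85, "x": 0, "y": 0, "z": 10, "ax": 0, "ay": 0, "az": 0},
    {"fingers": 28, "x": 0, "y": 0, "z": 0, "ax": 0, "ay": 0, "az": 0},
    {"fingers": 28, "x": 0, "y": 0, "z": 0, "ax": 0, "ay": 0, "az": 0},
    {"fingers": 28, "x": 0, "y": 0, "z": 0, "ax": 0, "ay": 0, "az": 0},
    {"fingers": 28, "x": 0, "y": 0, "z": 0, "ax": 0, "ay": 0, "az": 0},
    {"fingers": 28, "x": 0, "y": 0, "z": 0, "ax": 0, "ay": 0, "az": 0}
  ]
}}

```text
t: 19.35
eef_pos: [0.4479, 0.1014, 0.0129]
tool_rot: [0.0, 0.992, 0.13, 0.001]
contact_force: [-1.7, -0.3, 7.6]
gripper_width: 0.442
grasp_force: 49.2
```

```bash
python3 - <<'E'
from h import *
go(587,342,120)
E
```

```text
t 19.35 pos [447.9 101.4  12.9] yaw 14.91 tilt [ 0.001 -0.    -1.   ] q [-0.16  0.49 -0.24  2.2   0.25  0.47 -1.91] w 37.8 grip 49.2
az 0.0 shift [ 196.3 -196.7 -107.1]
```

Call:
{"fn": "jog_arm", "kwargs": {
  "force": 50,
  "rows": [
    {"fingers": 28, "x": 0, "y": 0, "z": -40, "ax": 0, "ay": 0, "az": 0},
    {"fingers": 28, "x": 0, "y": 0, "z": -47, "ax": 0, "ay": 0, "az": 0},
    {"fingers": 28, "x": 32.7, "y": -32.8, "z": -6, "ax": 0, "ay": 0, "az": 0},
    {"fingers": 28, "x": 32.7, "y": -32.8, "z": 0, "ax": 0, "ay": 0, "az": 0},
    {"fingers": 28, "x": 32.7, "y": -32.8, "z": 0, "ax": 0, "ay": 0, "az": 0},
    {"fingers": 28, "x": 32.7, "y": -32.8, "z": 0, "ax": 0, "ay": 0, "az": 0},
    {"fingers": 28, "x": 32.7, "y": -32.8, "z": 0, "ax": 0, "ay": 0, "az": 0},
    {"fingers": 28, "x": 32.7, "y": -32.8, "z": 0, "ax": 0, "ay": 0, "az": 0}
  ]
}}

```text
t: 20.15
eef_pos: [0.5867, 0.3433, 0.1049]
tool_rot: [0.0, 0.992, 0.13, -0.0]
contact_force: [0.4, 0.1, -1.4]
gripper_width: 0.439
grasp_force: 51.4
```

Call:
{"fn": "jog_arm", "kwargs": {
  "force": 50,
  "rows": [
    {"fingers": 28, "x": 0, "y": 0, "z": 0, "ax": 0, "ay": 0, "az": 0},
    {"fingers": 28, "x": 0, "y": 0, "z": 0, "ax": 0, "ay": 0, "az": 0},
    {"fingers": 28, "x": 0, "y": 0, "z": 0, "ax": 0, "ay": 0, "az": 0},
    {"fingers": 28, "x": 0, "y": 0, "z": 0, "ax": 0, "ay": 0, "az": 0},
    {"fingers": 28, "x": 0, "y": 0, "z": 0, "ax": 0, "ay": 0, "az": 0},
    {"fingers": 28, "x": 0, "y": 0, "z": 0, "ax": 0, "ay": 0, "az": 0},
    {"fingers": 28, "x": 0, "y": 0, "z": 0, "ax": 0, "ay": 0, "az": 0},
    {"fingers": 28, "x": 0, "y": 0, "z": 0, "ax": 0, "ay": 0, "az": 0}
  ]
}}

```text
t: 20.95
eef_pos: [0.5863, 0.342, 0.1049]
tool_rot: [-0.0, 0.992, 0.13, 0.0]
contact_force: [0.6, -0.2, -2.7]
gripper_width: 0.446
grasp_force: 51.4
```

```bash
python3 - <<'E'
from h import *
go(587,342,43)
s=bot.read_camera("scene")
b=cv2.resize(s["pixels"][220:330,395:525],None,fx=5,fy=5,interpolation=cv2.INTER_CUBIC)
cv2.imwrite("pics/11.png",b[:,:,::-1])
E
```

```text
t 20.95 pos [586.3 342.  104.9] yaw 14.9 tilt [ 0.  0. -1.] q [-0.42  0.63 -0.29  1.63  0.22  0.91 -2.1 ] w 38.1 grip 51.4
az 0.0 shift [ 0.7  0.2 61.9]
```

View pics/11.png

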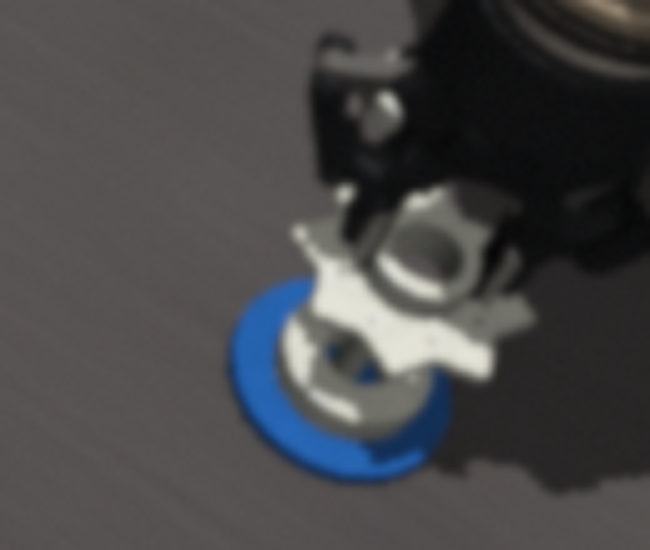

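The star hangs level, hub up, over the post (hub at crop (425,255), pin at (352,350)). Lowering it onto the pin in two steps.

Call:
{"fn": "jog_arm", "kwargs": {
  "force": 50,
  "rows": [
    {"fingers": 28, "x": 0.5, "y": 0, "z": 15, "ax": 0, "ay": 0, "az": 0},
    {"fingers": 28, "x": 0, "y": 0, "z": 10, "ax": 0, "ay": 0, "az": 0},
    {"fingers": 28, "x": 0, "y": 0, "z": 10, "ax": 0, "ay": 0, "az": 0},
    {"fingers": 28, "x": 0, "y": 0, "z": 8, "ax": 0, "ay": 0, "az": 0},
    {"fingers": 28, "x": 0, "y": 0, "z": 7, "ax": 0, "ay": 0, "az": 0},
    {"fingers": 28, "x": 0, "y": 0, "z": 0, "ax": 0, "ay": 0, "az": 0},
    {"fingers": 28, "x": 0, "y": 0, "z": 0, "ax": 0, "ay": 0, "az": 0},
    {"fingers": 28, "x": 0, "y": 0, "z": 0, "ax": 0, "ay": 0, "az": 0}
  ]
}}

```text
t: 21.8
eef_pos: [0.5871, 0.3426, 0.0554]
tool_rot: [-0.0, 0.992, 0.13, 0.0]
contact_force: [-0.6, -0.8, -2.6]
gripper_width: 0.442
grasp_force: 51.4
```

```bash
python3 - <<'E'
from h import *
go(587,342,43)
print(bot.get_obs()["contact_force"].round(1))
E
```

```text
t 21.8 pos [587.1 342.6  55.4] yaw 14.91 tilt [ 0.001  0.001 -1.   ] q [-0.43  0.69 -0.28  1.65  0.24  0.83 -2.12] w 37.7 grip 51.4
az 0.0 shift [-0.2  0.6 12.4]
[-0.6 -0.8 -2.6]
```

Call:
{"fn": "jog_arm", "kwargs": {
  "force": 50,
  "rows": [
    {"fingers": 28, "x": 0, "y": 0.3, "z": 6, "ax": 0, "ay": 0, "az": 0},
    {"fingers": 28, "x": 0, "y": 0, "z": 4, "ax": 0, "ay": 0, "az": 0},
    {"fingers": 28, "x": 0, "y": 0, "z": 2, "ax": 0, "ay": 0, "az": 0},
    {"fingers": 28, "x": 0, "y": 0, "z": 0, "ax": 0, "ay": 0, "az": 0},
    {"fingers": 28, "x": 0, "y": 0, "z": 0, "ax": 0, "ay": 0, "az": 0},
    {"fingers": 28, "x": 0, "y": 0, "z": 0, "ax": 0, "ay": 0, "az": 0},
    {"fingers": 28, "x": 0, "y": 0, "z": 0, "ax": 0, "ay": 0, "az": 0},
    {"fingers": 28, "x": 0, "y": 0, "z": 0, "ax": 0, "ay": 0, "az": 0}
  ]
}}

```text
t: 22.6
eef_pos: [0.5866, 0.3418, 0.043]
tool_rot: [0.0, 0.992, 0.13, -0.0]
contact_force: [-3.8, -3.1, 5.4]
gripper_width: 0.439
grasp_force: 52.2
```

Call:
{"fn": "jog_arm", "kwargs": {
  "force": 50,
  "rows": [
    {"fingers": 85, "x": 0, "y": 0, "z": 0, "ax": 0, "ay": 0, "az": 0},
    {"fingers": 85, "x": 0, "y": 0, "z": 0, "ax": 0, "ay": 0, "az": 0},
    {"fingers": 85, "x": 0, "y": 0, "z": 0, "ax": 0, "ay": 0, "az": 0},
    {"fingers": 85, "x": 0, "y": 0, "z": -8, "ax": 0, "ay": 0, "az": 0},
    {"fingers": 85, "x": 0, "y": 0, "z": -25, "ax": 0, "ay": 0, "az": 0},
    {"fingers": 85, "x": 0, "y": 0, "z": -40, "ax": 0, "ay": 0, "az": 0},
    {"fingers": 85, "x": 0, "y": 0, "z": -40, "ax": 0, "ay": 0, "az": 0},
    {"fingers": 85, "x": 0, "y": 0, "z": 0, "ax": 0, "ay": 0, "az": 0}
  ]
}}

```text
t: 23.4
eef_pos: [0.5902, 0.3447, 0.1633]
tool_rot: [-0.003, 0.992, 0.13, 0.005]
contact_force: [0.3, 0.7, -0.5]
gripper_width: 0.993
grasp_force: 0.0
```

```bash
python3 - <<'E'
from h import *
go(434.6,308.8,60)
s=bot.read_camera("scene")
b=cv2.resize(s["pixels"][210:330,400:530],None,fx=4.5,fy=4.5,interpolation=cv2.INTER_CUBIC)
cv2.imwrite("pics/12.png",b[:,:,::-1])
E
```

```text
t 23.4 pos [590.2 344.7 163.3] yaw 14.9 tilt [ 0.01   0.007 -1.   ] q [-0.41  0.57 -0.31  1.59  0.2   1.   -2.08] w 84.8 grip 0.0
az 0.0 shift [-159.6   -5.3  103.3]
```

View pics/12.png

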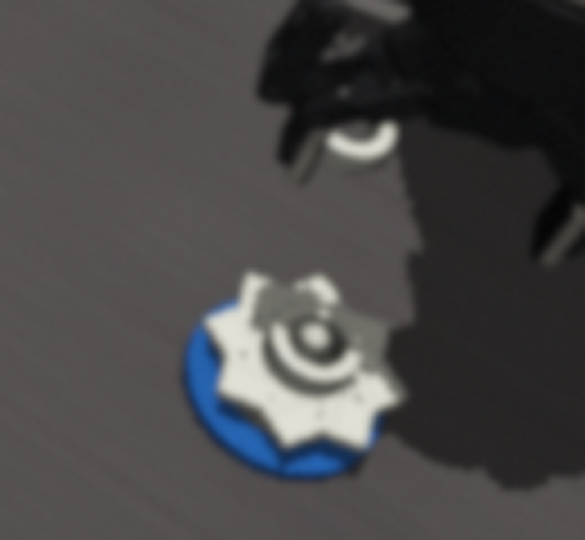

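The star sits flat and hub up on the collar, with the pin centred in its bore (crop (317,335)). Next is the narrow collar.

Call:
{"fn": "jog_arm", "kwargs": {
  "force": 50,
  "rows": [
    {"fingers": 85, "x": -38.9, "y": -1.8, "z": 0, "ax": 0, "ay": 0, "az": 0},
    {"fingers": 85, "x": -38.9, "y": -1.8, "z": 0, "ax": 0, "ay": 0, "az": 0},
    {"fingers": 85, "x": -38.9, "y": -1.8, "z": 0, "ax": 0, "ay": 0, "az": 0},
    {"fingers": 85, "x": -38.9, "y": -1.8, "z": 0, "ax": 0, "ay": 0, "az": 0},
    {"fingers": 85, "x": 0, "y": 0, "z": 45, "ax": 0, "ay": 0, "az": 0},
    {"fingers": 85, "x": 0, "y": 0, "z": 45, "ax": 0, "ay": 0, "az": 0},
    {"fingers": 85, "x": 0, "y": 0, "z": 15, "ax": 0, "ay": 0, "az": 0},
    {"fingers": 85, "x": 0, "y": 0, "z": 0, "ax": 0, "ay": 0, "az": 0}
  ]
}}

```text
t: 24.25
eef_pos: [0.4331, 0.3077, 0.0487]
tool_rot: [0.001, 0.992, 0.13, -0.002]
contact_force: [0.0, -0.0, 0.5]
gripper_width: 0.993
grasp_force: 0.0
```

```bash
python3 - <<'E'
from h import *
go(434.6,308.8,5)
E
```

```text
t 24.25 pos [433.1 307.7  48.7] yaw 14.93 tilt [-0.004 -0.003 -1.   ] q [-0.49  0.52 -0.31  2.02  0.25  0.65 -2.27] w 84.8 grip 0.0
az 0.0 shift [ 1.8 -0.7 43.7]
```

Call:
{"fn": "jog_arm", "kwargs": {
  "force": 50,
  "rows": [
    {"fingers": 85, "x": 0.8, "y": 0, "z": 20, "ax": 0, "ay": 0, "az": 0},
    {"fingers": 85, "x": 0, "y": 0, "z": 14, "ax": 0, "ay": 0, "az": 0},
    {"fingers": 85, "x": 0, "y": 0, "z": 9.5, "ax": 0, "ay": 0, "az": 0},
    {"fingers": 30, "x": 0, "y": 0, "z": 0, "ax": 0, "ay": 0, "az": 0},
    {"fingers": 30, "x": 0, "y": 0, "z": 0, "ax": 0, "ay": 0, "az": 0},
    {"fingers": 30, "x": 0, "y": 0, "z": 0, "ax": 0, "ay": 0, "az": 0},
    {"fingers": 30, "x": 0, "y": 0, "z": 0, "ax": 0, "ay": 0, "az": 0},
    {"fingers": 30, "x": 0, "y": 0, "z": 0, "ax": 0, "ay": 0, "az": 0}
  ]
}}

```text
t: 25.05
eef_pos: [0.4359, 0.3095, 0.0086]
tool_rot: [-0.0, 0.992, 0.13, 0.001]
contact_force: [-1.2, -0.6, 7.1]
gripper_width: 0.462
grasp_force: 49.4
```

```bash
python3 - <<'E'
from h import *
go(587,342,120)
E
```

```text
t 25.05 pos [435.9 309.5   8.6] yaw 14.89 tilt [ 0.001  0.001 -1.   ] q [-0.51  0.58 -0.28  2.03  0.29  0.57 -2.31] w 39.5 grip 49.4
az 0.0 shift [ 154.4    7.4 -111.4]
```

Call:
{"fn": "jog_arm", "kwargs": {
  "force": 50,
  "rows": [
    {"fingers": 30, "x": 0, "y": 0, "z": -40, "ax": 0, "ay": 0, "az": 0},
    {"fingers": 30, "x": 0, "y": 0, "z": -46, "ax": 0, "ay": 0, "az": 0},
    {"fingers": 30, "x": 30.8, "y": 1.4, "z": -20, "ax": 0, "ay": 0, "az": 0},
    {"fingers": 30, "x": 30.8, "y": 1.4, "z": 0, "ax": 0, "ay": 0, "az": 0},
    {"fingers": 30, "x": 30.8, "y": 1.4, "z": 0, "ax": 0, "ay": 0, "az": 0},
    {"fingers": 30, "x": 30.8, "y": 1.4, "z": 0, "ax": 0, "ay": 0, "az": 0},
    {"fingers": 30, "x": 30.8, "y": 1.4, "z": 0, "ax": 0, "ay": 0, "az": 0},
    {"fingers": 30, "x": 0, "y": 0, "z": 0, "ax": 0, "ay": 0, "az": 0}
  ]
}}

```text
t: 25.85
eef_pos: [0.5901, 0.3415, 0.1136]
tool_rot: [-0.0, 0.992, 0.128, 0.002]
contact_force: [-0.4, 0.2, -0.8]
gripper_width: 0.459
grasp_force: 51.3
```

Call:
{"fn": "jog_arm", "kwargs": {
  "force": 50,
  "rows": [
    {"fingers": 30, "x": 0, "y": 0, "z": 10, "ax": 0, "ay": 0, "az": 0},
    {"fingers": 30, "x": 0, "y": 0, "z": 10, "ax": 0, "ay": 0, "az": 0},
    {"fingers": 30, "x": 0, "y": 0, "z": 8, "ax": 0, "ay": 0, "az": 0},
    {"fingers": 30, "x": 0, "y": 0, "z": 0, "ax": 0, "ay": 0, "az": 0},
    {"fingers": 30, "x": 0, "y": 0, "z": 0, "ax": 0, "ay": 0, "az": 0},
    {"fingers": 30, "x": 0, "y": 0, "z": 0, "ax": 0, "ay": 0, "az": 0},
    {"fingers": 30, "x": 0, "y": 0, "z": 0, "ax": 0, "ay": 0, "az": 0},
    {"fingers": 30, "x": 0, "y": 0, "z": 0, "ax": 0, "ay": 0, "az": 0}
  ]
}}

```text
t: 26.65
eef_pos: [0.5862, 0.3421, 0.0857]
tool_rot: [-0.0, 0.992, 0.13, 0.0]
contact_force: [0.0, -0.1, -1.4]
gripper_width: 0.459
grasp_force: 51.3
```

```bash
python3 - <<'E'
from h import *
go(587,342,63)
s=bot.read_camera("scene")
b=cv2.resize(s["pixels"][220:330,395:525],None,fx=5,fy=5,interpolation=cv2.INTER_CUBIC)
cv2.imwrite("pics/13.png",b[:,:,::-1])
E
```

```text
t 26.65 pos [586.2 342.1  85.7] yaw 14.91 tilt [ 0.001  0.    -1.   ] q [-0.41  0.65 -0.3   1.64  0.23  0.88 -2.11] w 39.2 grip 51.3
az 0.0 shift [ 0.8  0.3 22.7]
```

View pics/13.png

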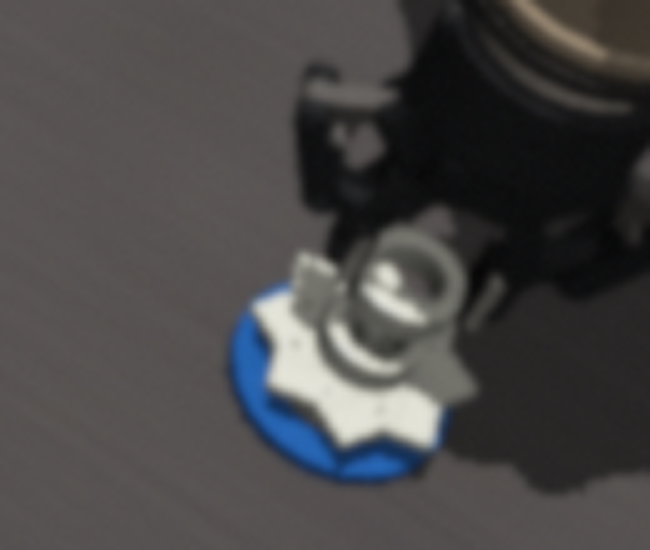

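The collar is above the star's hub and over the pin (crop (410,280)). Lowering gently.

Call:
{"fn": "jog_arm", "kwargs": {
  "force": 50,
  "rows": [
    {"fingers": 30, "x": 0.5, "y": 0, "z": 8, "ax": 0, "ay": 0, "az": 0},
    {"fingers": 30, "x": 0, "y": 0, "z": 6, "ax": 0, "ay": 0, "az": 0},
    {"fingers": 30, "x": 0, "y": 0, "z": 4, "ax": 0, "ay": 0, "az": 0},
    {"fingers": 30, "x": 0, "y": 0, "z": 2, "ax": 0, "ay": 0, "az": 0},
    {"fingers": 30, "x": 0, "y": 0, "z": 0, "ax": 0, "ay": 0, "az": 0},
    {"fingers": 30, "x": 0, "y": 0, "z": 0, "ax": 0, "ay": 0, "az": 0},
    {"fingers": 30, "x": 0, "y": 0, "z": 0, "ax": 0, "ay": 0, "az": 0},
    {"fingers": 30, "x": 0, "y": 0, "z": 0, "ax": 0, "ay": 0, "az": 0}
  ]
}}

```text
t: 27.5
eef_pos: [0.5866, 0.3422, 0.0656]
tool_rot: [-0.0, 0.992, 0.13, 0.0]
contact_force: [-0.2, 0.3, -1.8]
gripper_width: 0.461
grasp_force: 51.3
```

```bash
python3 - <<'E'
from h import *
go(587,342,62.6)
print(bot.get_obs()["contact_force"].round(1))
s=bot.read_camera("scene")
cv2.imwrite("pics/14pre.png",s["pixels"][:,:,::-1])
E
```

```text
t 27.5 pos [586.6 342.2  65.6] yaw 14.92 tilt [ 0.  0. -1.] q [-0.42  0.68 -0.29  1.65  0.24  0.85 -2.12] w 39.4 grip 51.3
az 0.0 shift [0.3 0.3 3. ]
[-0.2  0.3 -1.8]
```

Call:
{"fn": "jog_arm", "kwargs": {
  "force": 50,
  "rows": [
    {"fingers": 30, "x": 0, "y": 0, "z": 1.5, "ax": 0, "ay": 0, "az": 0},
    {"fingers": 30, "x": 0, "y": 0, "z": 1, "ax": 0, "ay": 0, "az": 0},
    {"fingers": 30, "x": 0, "y": 0, "z": 0.5, "ax": 0, "ay": 0, "az": 0},
    {"fingers": 30, "x": 0, "y": 0, "z": 0, "ax": 0, "ay": 0, "az": 0},
    {"fingers": 30, "x": 0, "y": 0, "z": 0, "ax": 0, "ay": 0, "az": 0},
    {"fingers": 30, "x": 0, "y": 0, "z": 0, "ax": 0, "ay": 0, "az": 0},
    {"fingers": 30, "x": 0, "y": 0, "z": 0, "ax": 0, "ay": 0, "az": 0},
    {"fingers": 30, "x": 0, "y": 0, "z": 0, "ax": 0, "ay": 0, "az": 0}
  ]
}}

```text
t: 28.35
eef_pos: [0.5865, 0.3421, 0.0627]
tool_rot: [0.0, 0.992, 0.13, 0.0]
contact_force: [-2.4, -1.7, 5.9]
gripper_width: 0.461
grasp_force: 51.9
```

Seated: upward contact (5.9 N) at the expected height. Releasing, lifting, and backing away so the post is in clear view.

Call:
{"fn": "jog_arm", "kwargs": {
  "rows": [
    {"fingers": 85, "x": 0, "y": 0, "z": 0, "ax": 0, "ay": 0, "az": 0},
    {"fingers": 85, "x": 0, "y": 0, "z": 0, "ax": 0, "ay": 0, "az": 0},
    {"fingers": 85, "x": 0, "y": 0, "z": 0, "ax": 0, "ay": 0, "az": 0},
    {"fingers": 85, "x": 0, "y": 0, "z": -8, "ax": 0, "ay": 0, "az": 0},
    {"fingers": 85, "x": 0, "y": 0, "z": -20, "ax": 0, "ay": 0, "az": 0},
    {"fingers": 85, "x": 0, "y": 0, "z": -35, "ax": 0, "ay": 0, "az": 0},
    {"fingers": 85, "x": 0, "y": 0, "z": -40, "ax": 0, "ay": 0, "az": 0},
    {"fingers": 85, "x": 0, "y": 0, "z": -20, "ax": 0, "ay": 0, "az": 0}
  ]
}}

```text
t: 29.15
eef_pos: [0.5878, 0.3433, 0.1899]
tool_rot: [-0.001, 0.992, 0.13, 0.002]
contact_force: [0.7, -0.1, 0.3]
gripper_width: 0.994
grasp_force: 0.0
```

Call:
{"fn": "jog_arm", "kwargs": {
  "rows": [
    {"fingers": 85, "x": -15, "y": 45, "z": 0, "ax": 0, "ay": 0, "az": 0},
    {"fingers": 85, "x": -15, "y": 45, "z": 0, "ax": 0, "ay": 0, "az": 0},
    {"fingers": 85, "x": -15, "y": 45, "z": 0, "ax": 0, "ay": 0, "az": 0},
    {"fingers": 85, "x": -15, "y": 45, "z": 0, "ax": 0, "ay": 0, "az": 0},
    {"fingers": 85, "x": -15, "y": 45, "z": 0, "ax": 0, "ay": 0, "az": 0},
    {"fingers": 85, "x": 0, "y": 0, "z": 0, "ax": 0, "ay": 0, "az": 0},
    {"fingers": 85, "x": 0, "y": 0, "z": 0, "ax": 0, "ay": 0, "az": 0},
    {"fingers": 85, "x": 0, "y": 0, "z": 0, "ax": 0, "ay": 0, "az": 0}
  ]
}}

```text
t: 29.95
eef_pos: [0.572, 0.1069, 0.1859]
tool_rot: [-0.0, 0.991, 0.13, 0.0]
contact_force: [0.1, 0.5, -0.6]
gripper_width: 0.997
grasp_force: 0.0
```

```bash
python3 - <<'E'
from h import *
s=bot.read_camera("scene");t=bot.read_camera("top")
P=s["pixels"]
b=cv2.resize(P[240:330,410:510],(400,360),interpolation=cv2.INTER_CUBIC)
a=cv2.resize(P[60:330,210:510],(400,360),interpolation=cv2.INTER_CUBIC)
d=cv2.resize(t["pixels"][160:235,140:225],(400,353),interpolation=cv2.INTER_CUBIC)
canvas=np.zeros((600,800,3),np.uint8); canvas[:360,:400]=b; canvas[:360,400:]=a; canvas[360:,:400]=d[60:300]
canvas[360:,400:]=cv2.resize(t["pixels"][120:280,270:490],(400,240))
cv2.imwrite("pics/14.png",canvas[:,:,::-1])
E
```

```text
(no output)
```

View pics/14.png

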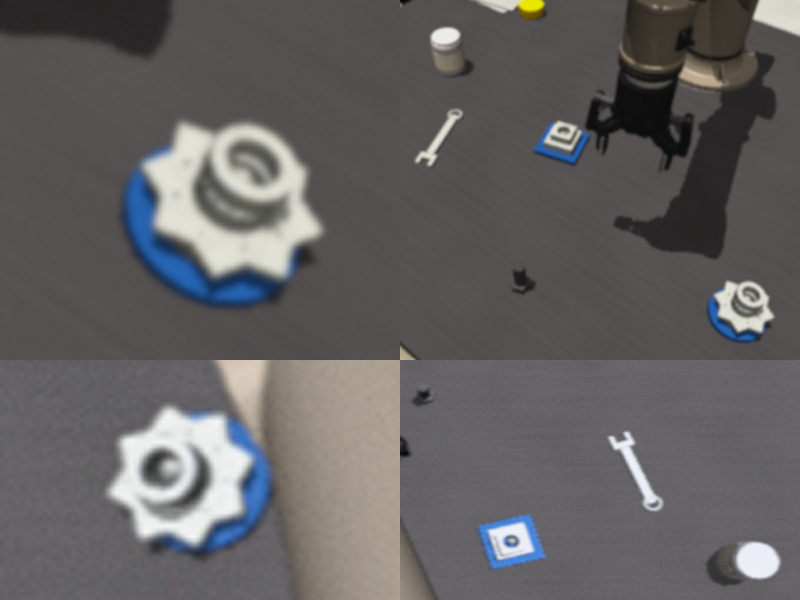

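Both stacks are complete and flat: narrow collar on the star (scene crop (258,165)), both packers on the square post (565,140), and the spanner, bolt and tin still in place. Handing in.

```bash
python3 -c "
from station import bot
print(bot.hand_in())"
```

```text
the job is handed in; nothing more can be done
None
```

Job handed in at about 30 s with both posts kitted in the order asked, every piece looking flat in the last pictures, and the spanner, bolt and tin left where they were; the hand-in gave no verdict.

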